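# Peel the top sample tray off a sticky stack and hold it out over the hand-over mat

## Robot

A 6-joint arm with a two-finger parallel gripper is mounted at the origin on the work surface. World frame = base frame: x ahead of the robot, y to its left, z up, the work surface at z = 0. Lengths are in mm, angles in rad, forces in N, time in s.
With the tool pointing down it reaches from about 275 to 1000 mm from the base axis. Payload 8.4 kg.
Tool frame: the origin (TCP) lies on the centre line of the jaws, within the pads' length; the fingertips stand r.tip_reach ahead of it and the grasp point (between the pads) lies 11 mm behind it (r.tip_reach is the distance from the TCP to the fingertips, in mm); z points along the fingers, y is the line along which they close (so a half turn about z gives the same grasp; the last joint's range is limited). The gripper opens to 85 mm and grips with 20 to 120 N. Pads are 22 mm wide; open, the fingers measure 114 mm over their backs; the gripper's body (76 mm by 85 mm) begins 54 mm behind the grasp point. The pads swing forward as they close: fully open they stand 13 mm farther back than shut.
Start: joints at [-1.328, 0.353, 1.633, -0, 1.155, -0.002], TCP at [151.475, -606.369, 217.981] pointing down, gripper open.
Joint ranges: [-2.63, 2.63], [-0.92, 2.1], [0.06, 2.66], [-1.3, 4.44], [0, 2.69], [-3.02, 3.02]. Speed limits (rad/s): [2.22, 2.22, 2.79, 3.14, 3.14, 3.14].

## Interface

Orientations are given as [roll, pitch, yaw] about the fixed x, y, z axes, in that order (R = Rz(yaw) Ry(pitch) Rx(roll)).
In Python, from rig import r gives the robot as it stands.
- The arm moves only by the tool carry_out, never from a script. Its argument "targets" is a list of rows, each an object with "dp": the shift along the tool's x, y, z in mm, a list of three; "yaw": the turn about the tool's z in degrees. A call has 1 to 12 rows; each row is the pose to reach, as a shift and turn from the pose commanded when the call began, along the tool's axes at that moment; what a row does not reach only later rows make up. A row lasts 1/8 s, in which the tool goes at most 62.5 mm and 10.7 degrees, less where a joint would pass 70% of its speed; a pose out of reach is approached as far as the arm can. A call with a gripper value outside its range is refused whole. "fingers" is the opening, from -1 (shut) to 1 (fully open), so that 0 is half open, set as the call begins (left out, the last holds). The fingers move at their own pace and stop on an object; "grip_force" is the grip in N (left out, the last holds). Time passes only in rows, so rows that repeat a pose let the fingers close. It gives the time, the measured TCP pose, the force, the opening and the grip force at its end, in the units of the state.
- r.sense(): the state, without advancing time (a new reading comes with each control period).
- r.grab_frame(name): name is "side" or "top" or "wrist"; returns the picture (400x640x3 uint8, red, green, blue); there is no depth.
- r.get_calibration(name): a dict with "fx", "fy", "cx", "cy" (pixels), "rvec" (rotation vector, rad) and "tvec" (3), from world to camera coordinates, as OpenCV has them. Camera axes: x right, y down, z forward; pixel columns grow to the right and rows downward; lengths in mm; the calibration is good to about 2 mm. A picture is of the moment at which its call begins: read the wrist's pose just before it. get_calibration takes no time and is no camera call; for the wrist camera it gives the pose at the moment of the call.
- r.sign_off(): hands the job in; it is judged then, once.
The state is a dict: "clock": time; "qpos": joint angles; "qvel": joint speeds; "joint_efforts": joint torques, N m; "eef_pos": TCP position; "tcp_rot": TCP orientation; "contact_force": force on the tool from outside, world axes, zero at the start; "wrist_torque": the same for the moment, N m; "opening": opening from 0.0 (shut) to 1.0 (fully open); "grasp_force": force on a finger pad.
Only numpy, scipy, OpenCV 4.12 (cv2) and the standard library are available. Lean on these libraries where they do the work, as an engineer would, in place of code of your own. Each camera call takes 0.05 s, during which the arm holds its last target. There are 200 camera calls.

## Task

Peel the top black tray off the sticky nested stack: take it by the orange tab on its corner and raise that corner first, by a good two centimetres, while the diagonally opposite corner still sits down on the stack, then lift the whole tray clear. Carry it to the yellow-framed mat and finish while still holding it there for the technician: open side up and about level, its middle over the middle of the mat, about 15 cm above the bench, touching nothing but the gripper. Leave the iron weight, the wash bottle and the sample tin where they are.

Things in the scene. Friction and masses are not known exactly. Their poses are not given: they have to be found in the camera images.
- stack: Fixed stack of nested black trays clipped to a 190 x 150 x 6 mm aluminium plate. Origin: centre of the plate's underside, on the bench; x along the long side, z up. Its rim (160 x 120 mm) tops out 52 mm above the bench; the top tray's rim rests on it. Near the four corners, sprung rubber pads resist lifting the top tray, 2 to 3 N each, until it has risen 7 mm there; nothing else fastens it
- tray_center (a point): Centre of the top tray (loose, black plastic, about 80 g), 15 mm above its underside, 15 mm below its rim's top, 45 mm above the bench when seated. Rim 160 x 120 mm outside (long side along x), 30 mm high overall, open at the top (z points out of it); well 140 x 100 mm outside. Seated, its axes agree with the stack's
- tab (a point): Grasp point of the orange upright tab, a rigid fin on the tray's (-x, -y) corner: 9 mm thick, 26 mm long along the tray's diagonal, 40 mm high above the rim's top. Mid thickness and length, 22 mm above the rim's top (82 mm above the bench when seated); at (-74.4, -55.8, +37) mm from tray_center. Fingers from above close across the diagonal; 60 mm is free on both sides above the rim
- tab_corner (a point): The tray's rim corner under the tab, at its lower edge (-80, -60 mm from the centre; 52 mm above the bench when seated)
- far_corner (a point): The tray's rim corner diagonally opposite the tab, at its lower edge (+80, +60 mm from the centre; 52 mm above the bench when seated, resting on the stack's rim); the tray pivots about it while it is peeled. The tray is rigid, 200 mm from corner to corner
- mat: The hand-over mat: fixed black rubber, 160 x 160 mm, 3 mm thick, with a yellow border, lying on the bench. Origin: the centre of its underside
- weight_center (a point): Bystander: a round dark iron weight, 90 mm across, 22 mm high; the point is its centre
- wash_center (a point): Bystander: a white wash bottle with a red cap, 60 mm across, 110 mm high, upright; the point is half-way up its axis
- tin_center (a point): Bystander: a small aluminium sample tin, 60 mm across, 45 mm high, upright; the point is its centre

How it is judged:
By the outcome, as a careful person would: the job done as asked, in the order asked, and still so for the second after the job is handed in, while the arm keeps its last pose, push and grip.
It also fails if it takes over 42 s, if anything falls off the work surface, if the arm or the gripper's body presses on something with over 40 N, if the wrist force passes 120 N, or if a joint passes its speed limit or range.

## Working session

There is one attempt and no reset: what is moved stays moved. The work goes in short steps, Python scripts to look and compute and a tool call to move; the robot and the scene stay as the last step left them, time stands still between calls to the robot, and variables do not carry over. Pictures are saved under pics/ and viewed, at most 10 in all, crops included, and the job is handed in when it is done.

Besides the shell and the picture viewer there is one more tool, called by a JSON object that holds its "method" and its "body". carry_out: Moves the arm, as the interface text tells. Its arguments: {"type":"object","properties":{"targets":{"type":"array","items":{"type":"object","properties":{"dp":{"type":"array","items":{"type":"number"}},"yaw":{"type":"number"}}}},"fingers":{"type":"number"},"grip_force":{"type":"number"}},"required":["targets"]}

```bash
mkdir -p pics
python3 - <<'E'
from rig import r
import cv2
s=r.sense();print(s,r.tip_reach)
for n in("top","side"):
    cv2.imwrite(f"pics/{n}0.png",r.grab_frame(n)[:,:,::-1]);print(n,r.get_calibration(n))
E
```

```text
{'clock': 0.0, 'qpos': array([-1.32842002e+00,  3.53640793e-01,  1.63415316e+00,  2.64671945e-06,
        1.15521868e+00, -2.38159395e-03]), 'qvel': array([-1.60012488e-05, -2.24405240e-04,  9.86371937e-04, -7.04128056e-04,
       -1.11273956e-03, -1.19795263e-03]), 'joint_efforts': array([-2.60180735e-03, -6.05263066e+01, -3.42069983e+01, -2.48932347e-04,
        9.44874046e-03,  1.32806952e-05]), 'eef_pos': array([ 151.33993458, -605.87213616,  217.25816037]), 'tcp_rot': array([-3.14017268e+00, -5.80172513e-06,  2.44756828e-01]), 'contact_force': array([ 0.00337431, -0.07487081, -0.25511336]), 'wrist_torque': array([ 0.00686566, -0.04150412,  0.0032329 ]), 'grasp_force': 0.0, 'opening': 1.0035113524679935} 8.0
top {'fx': 364.336393267555, 'fy': 364.336393267555, 'cx': 319.11336731330584, 'cy': 204.18554740176603, 'rvec': array([ 2.0965586 , -2.13917951,  0.18316254]), 'tvec': array([  37.57108443,  649.42486229, 1187.13635469])}
side {'fx': 479.1033133915781, 'fy': 479.1033133915781, 'cx': 311.6633574476083, 'cy': 200.67350263054507, 'rvec': array([ 0.08416166, -2.89939462,  1.10156383]), 'tvec': array([ 614.99125912,   58.50291807, 1563.02549671])}
```

View pics/top0.png

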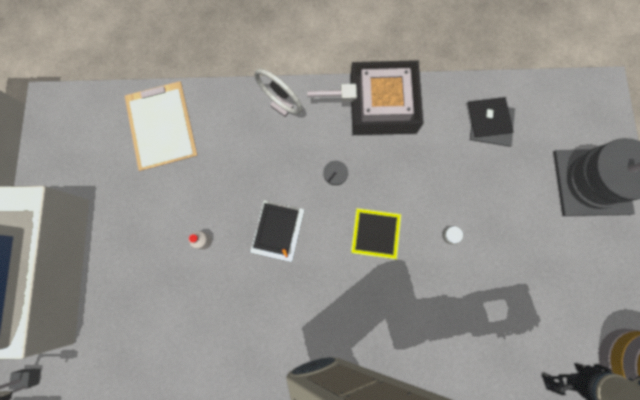

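View pics/side0.png

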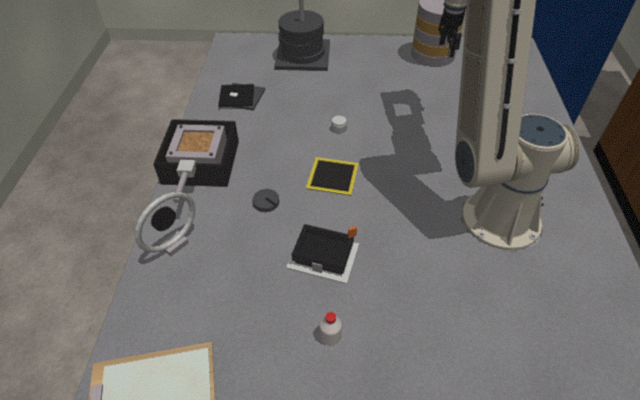

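The top view shows the stack near (277,231) with its tab near (284,252), the mat at (377,233), the weight at (335,173), the tin at (454,235) and the bottle at (197,239). I'll enlarge the crop.

Run:
```python
import cv2
a=cv2.imread("pics/top0.png")[195:265,245:405]
b=cv2.imread("pics/side0.png")[150:290,275:370]
cv2.imwrite("pics/c1.png",cv2.resize(a,None,fx=5,fy=5,interpolation=cv2.INTER_CUBIC))
cv2.imwrite("pics/c2.png",cv2.resize(b,None,fx=4,fy=4,interpolation=cv2.INTER_CUBIC))
```

```text
(no output)
```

View pics/c1.png

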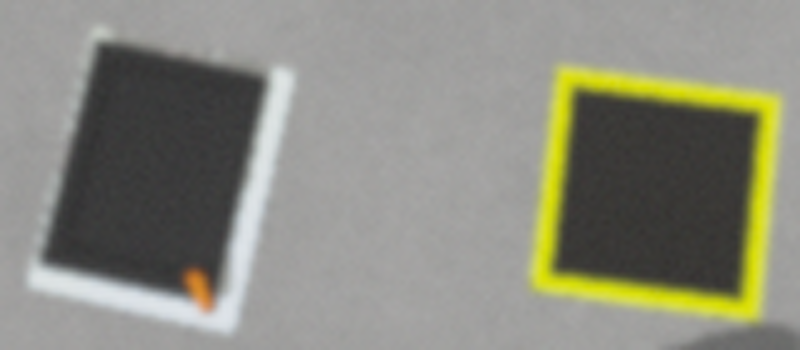

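The crop shows the plate corners at about (95,25), (295,68), (237,334) and (27,290), with the mat's yellow corners clear. The orange tab runs from (190,268) to (208,312).

```bash
cat > h.py <<'E'
import numpy as np,cv2
from rig import r
def ray(n,uv,z,cal=None):
    c=cal or r.get_calibration(n);R=cv2.Rodrigues(c["rvec"])[0];t=c["tvec"]
    o=-R.T@t;d=R.T@np.array([(uv[0]-c["cx"])/c["fx"],(uv[1]-c["cy"])/c["fy"],1])
    return o+d*(z-o[2])/d[2]
E
python3 - <<'E'
from h import *
cr=lambda p:((p[0]+.5)/5-.5+245,(p[1]+.5)/5-.5+195)
def quad(ps,z):
    P=np.array([ray("top",cr(p),z)[:2] for p in ps]);print(P.round().tolist(),"c",P.mean(0).round(1));
    for i in range(4):
        d=P[(i+1)%4]-P[i];print(np.linalg.norm(d).round(1),np.degrees(np.arctan2(d[1],d[0])).round(1))
print("mat");quad([(558,65),(782,97),(762,322),(530,290)],3)
print("plate");quad([(95,25),(295,68),(237,334),(27,290)],6)
print("rim");quad([(98,40),(270,75),(218,298),(42,265)],60)
print("tab",ray("top",cr((199,290)),98),ray("top",cr((190,268)),100),ray("top",cr((208,312)),100))
for n,p,z in(("weight",(335,173),22),("tin",(454,235),45),("wash",(194,238),110)):print(n,ray("top",p,z))
s=r.sense();c=r.get_calibration("wrist");R=cv2.Rodrigues(c["rvec"])[0];print("wristcam",-R.T@c["tvec"],R[2],s["eef_pos"],c["fx"])
E
```

```text
mat
[[646.0, -107.0], [619.0, -265.0], [461.0, -242.0], [486.0, -82.0]] c [ 553.1 -174. ]
160.4 -99.5
159.6 171.6
162.3 81.1
161.2 -9.1
plate
[[681.0, 224.0], [647.0, 81.0], [460.0, 123.0], [493.0, 270.0]] c [570.3 174.7]
147.6 -103.5
191.8 167.2
150.8 77.2
193.8 -13.7
rim
[[660.0, 213.0], [633.0, 95.0], [482.0, 131.0], [507.0, 249.0]] c [570.4 172.2]
121.2 -102.8
154.9 166.5
120.9 78.4
157.5 -13.3
tab [485.65539149 139.67968434  98.        ] [499.84227389 145.29850893 100.        ] [471.31089614 133.65217552 100.        ]
weight [769.95831129 -34.19004121  22.        ]
tin [ 536.6871793  -431.32133273   45.        ]
wash [537.8123279  432.34443758 110.        ]
wristcam [ 218.51000019 -589.04695224  372.31702329] [-0.26849334 -0.0666092  -0.96097583] [ 151.37777688 -605.92897298  217.32117582] 297.0502200503673
```

{"method": "carry_out", "body": {"targets": [{"dp": [15, -19, 0], "yaw": 0}, {"dp": [45, -57, 0], "yaw": -1}, {"dp": [80, -102, 0], "yaw": -2}, {"dp": [115, -147, 0], "yaw": -3}, {"dp": [150, -192, 0], "yaw": -4}, {"dp": [185, -237, 0], "yaw": -5}, {"dp": [220, -282, 0], "yaw": -6}, {"dp": [255, -327, 0], "yaw": -7}, {"dp": [290, -372, 0], "yaw": -8}, {"dp": [325, -417, 0], "yaw": -9}, {"dp": [350, -447, 0], "yaw": -9.6}, {"dp": [365, -465, 0], "yaw": -9.6}], "fingers": 1}}

```text
clock: 1.6
eef_pos: [393.3, -65.0, 217.9]
tcp_rot: [-3.141, -0.0, 0.414]
contact_force: [0.1, -0.3, 0.3]
opening: 0.995
grasp_force: 0.0
```

Run:
```python
from h import *
s=r.sense();T=np.array([485.4,138,190]);y=s["tcp_rot"][2];d=T-s["eef_pos"];c,n=np.cos(y),np.sin(y)
print(s["eef_pos"],np.degrees(y),s["tcp_rot"],s["clock"],"dp",c*d[0]+n*d[1],n*d[0]-c*d[1],-d[2])
```

```text
[393.29069842 -64.96055154 217.92372321] 23.744397808547372 [-3.14143338e+00 -3.34972723e-05  4.14417921e-01] 1.6 dp 166.0358535948984 -148.69164145696084 27.923723210344008
```

{"method": "carry_out", "body": {"targets": [{"dp": [18, -16, 3], "yaw": 0}, {"dp": [45, -40, 7], "yaw": 0}, {"dp": [75, -67, 12], "yaw": 0}, {"dp": [105, -94, 18], "yaw": 0}, {"dp": [135, -121, 23], "yaw": 0}, {"dp": [155, -139, 26], "yaw": 0}, {"dp": [166, -149, 28], "yaw": 0}, {"dp": [166, -149, 28], "yaw": 0}, {"dp": [166, -149, 28], "yaw": 0}]}}

```text
clock: 2.72
eef_pos: [484.8, 135.5, 189.9]
tcp_rot: [3.141, 0.001, 0.412]
contact_force: [-0.3, -0.4, 0.5]
opening: 0.995
grasp_force: 0.0
```

Run:
```python
from h import *
import json
s=r.sense();c=r.get_calibration("wrist");im=r.grab_frame("wrist")
np.savez("w1.npz",**c);cv2.imwrite("pics/w1.png",im[:,:,::-1]);print(s["eef_pos"],s["tcp_rot"],s["clock"])
```

```text
[484.80691322 135.45148396 189.94963767] [3.14139213e+00 6.02821013e-04 4.12052422e-01] 2.725
```

View pics/w1.png

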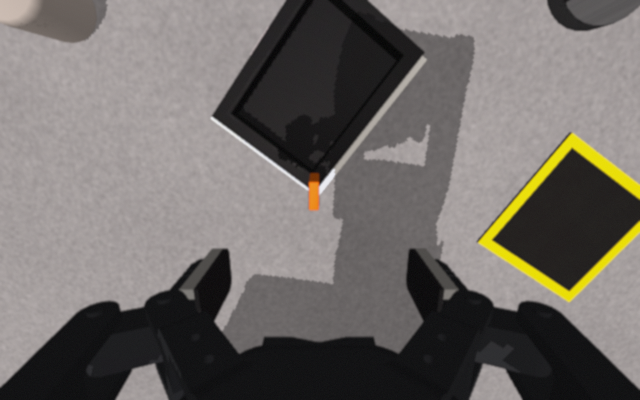

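The wrist view shows the tab's top face at (309–319, 182–210), centre about (314,196), with its long axis vertical in the image, so the jaw orientation is right.

Run:
```python
from h import *
c=dict(np.load("w1.npz"));R=cv2.Rodrigues(c["rvec"])[0];print(-R.T@c["tvec"])
s=r.sense();e=s["eef_pos"];y=s["tcp_rot"][2];k,n=np.cos(y),np.sin(y)
T=lambda p:(k*(p[0]-e[0])+n*(p[1]-e[1]),n*(p[0]-e[0])-k*(p[1]-e[1]))
for uv in((314,196),(314,182),(314.5,210)):
    p=ray("",uv,100,c);print(p,"tool xy",T(p))
for uv in((320,190),(426,56),(212,118)):
    p=ray("",uv,60,c);print("rim",p,T(p))
P=np.array([ray("",uv,3,c)[:2] for uv in((573,133),(569,301),(479,241))]);print(P,(P[0]+P[1])/2)
```

```text
[548.16647845 163.71787253 344.88433457]
[484.97361343 139.96496629 100.        ] tool xy (np.float64(1.9491797287504), np.float64(-4.14912856603405))
[496.21834972 144.82004677 100.        ] tool xy (np.float64(14.197178064294395), np.float64(-4.0997603893803))
[473.59303686 134.57921066 100.        ] tool xy (np.float64(-10.635631681235573), np.float64(-3.766494827366473))
rim [482.67403628 133.08620073  60.        ] (np.float64(-2.9104638091615787), np.float64(1.2350459683039803))
rim [630.69712364  96.57177044  60.        ] (np.float64(118.13986901987906), np.float64(93.92245036107977))
rim [505.60067805 252.15232014  60.        ] (np.float64(65.73862296542129), np.float64(-98.71331359459903))
[[ 644.12017083 -107.58095086]
 [ 462.60113904 -237.75176246]
 [ 488.83729636  -81.40865547]] [ 553.36065493 -172.66635666]
```

{"method": "carry_out", "body": {"targets": [{"dp": [1.5, -4, 15], "yaw": 0}, {"dp": [1.5, -4, 40], "yaw": 0}, {"dp": [1.5, -4, 70], "yaw": 0}, {"dp": [1.5, -4, 95], "yaw": 0}, {"dp": [1.5, -4, 110], "yaw": 0}, {"dp": [1.5, -4, 118], "yaw": 0}, {"dp": [1.5, -4, 118], "yaw": 0}, {"dp": [1.5, -4, 118], "yaw": 0}]}}

```text
clock: 3.78
eef_pos: [485.6, 140.7, 72.6]
tcp_rot: [3.141, -0.001, 0.412]
contact_force: [-0.1, 0.4, 0.3]
opening: 1.0
grasp_force: 0.0
```

{"method": "carry_out", "body": {"targets": [{"dp": [0, 0, 0], "yaw": 0}, {"dp": [0, 0, 0], "yaw": 0}, {"dp": [0, 0, 0], "yaw": 0}, {"dp": [0, 0, 0], "yaw": 0}, {"dp": [0, 0, 0], "yaw": 0}, {"dp": [0, 0, 0], "yaw": 0}, {"dp": [0, 0, 0], "yaw": 0}, {"dp": [0, 0, 0], "yaw": 0}], "fingers": -1, "grip_force": 40}}

```text
clock: 4.78
eef_pos: [485.1, 140.6, 72.2]
tcp_rot: [-3.142, -0.0, 0.412]
contact_force: [-0.5, -0.6, 4.8]
opening: 0.091
grasp_force: 40.8
```

Run:
```python
from h import *
s=r.sense();im=r.grab_frame("wrist")
cv2.imwrite("pics/w2.png",im[:,:,::-1]);print(s)
```

```text
{'clock': 4.775, 'qpos': array([2.79016359e-01, 3.66679594e-01, 2.00689191e+00, 8.37572729e-05,
       7.67923496e-01, 1.43763892e+00]), 'qvel': array([-0.00060161, -0.00112359,  0.00014709, -0.00023489,  0.00307711,
        0.00076312]), 'joint_efforts': array([  0.49090628, -48.89470339, -23.49987209,  -0.11842903,
        -0.47660848,  -0.28742767]), 'eef_pos': array([485.0773336 , 140.55152491,  72.15017387]), 'tcp_rot': array([-3.14154795e+00, -1.04509615e-04,  4.12113518e-01]), 'contact_force': array([-0.53194771, -0.56271721,  4.83650958]), 'wrist_torque': array([-0.13536731,  0.2178847 , -0.30810756]), 'grasp_force': 40.782973766326904, 'opening': 0.09104458438351277}
```

View pics/w2.png

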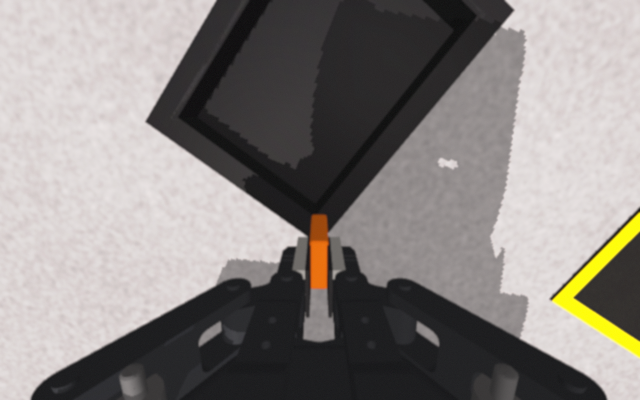

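The tab is between the pads and centred at about (318,250). Next I peel along the arc about the far corner.

{"method": "carry_out", "body": {"targets": [{"dp": [0.3, 0, -2], "yaw": 0}, {"dp": [0.7, 0, -4], "yaw": 0}, {"dp": [1, 0, -6], "yaw": 0}, {"dp": [1.5, 0, -9], "yaw": 0}, {"dp": [2, 0, -12], "yaw": 0}, {"dp": [2.6, 0, -15], "yaw": 0}, {"dp": [3.3, 0, -18], "yaw": 0}, {"dp": [4, 0, -21], "yaw": 0}, {"dp": [4.8, 0, -24], "yaw": 0}, {"dp": [5.5, 0, -26], "yaw": 0}, {"dp": [5.8, 0, -27], "yaw": 0}, {"dp": [5.8, 0, -27], "yaw": 0}]}}

```text
clock: 6.32
eef_pos: [490.2, 142.8, 99.0]
tcp_rot: [-3.142, 0.0, 0.412]
contact_force: [0.4, -1.5, -3.3]
opening: 0.089
grasp_force: 39.1
```

Run:
```python
from h import *
s=r.sense();print(s["wrist_torque"],s["contact_force"])
a=r.grab_frame("side")[200:290,270:380,::-1];b=r.grab_frame("wrist")[:,:,::-1]
a=cv2.resize(a,(489,400),interpolation=cv2.INTER_CUBIC);b=cv2.resize(b[:,100:540],(311,283))
o=np.zeros((400,800,3),np.uint8);o[:,:489]=a;o[:283,489:]=b;cv2.imwrite("pics/p3.png",o)
```

```text
[-0.31759818  0.22513031 -0.23111375] [ 0.41380324 -1.49394545 -3.33451949]
```

View pics/p3.png

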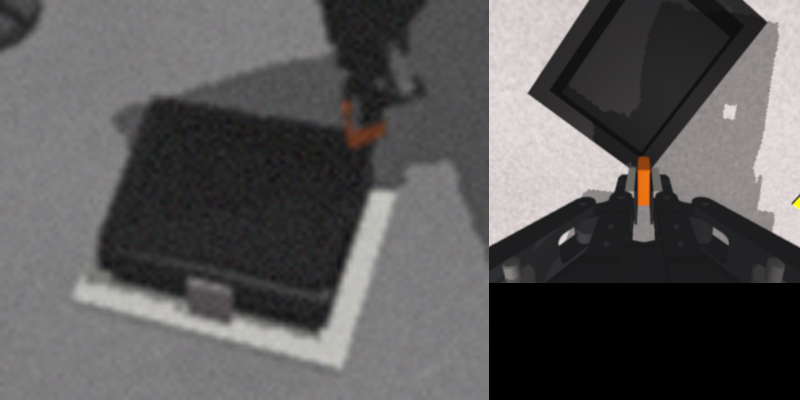

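{"method": "carry_out", "body": {"targets": [{"dp": [0, 0, 0], "yaw": 0}, {"dp": [0, 0, 0], "yaw": 0}, {"dp": [0, 0, 0], "yaw": 0}, {"dp": [0, 0, -3], "yaw": 0}, {"dp": [0, 0, -6], "yaw": 0}, {"dp": [0, 0, -10], "yaw": 0}, {"dp": [0, 0, -15], "yaw": 0}, {"dp": [0, 0, -22], "yaw": 0}, {"dp": [0, 0, -35], "yaw": 0}, {"dp": [0, 0, -50], "yaw": 0}, {"dp": [0, 0, -60], "yaw": 0}, {"dp": [0, 0, -60], "yaw": 0}], "grip_force": 120}}

```text
clock: 7.92
eef_pos: [491.0, 143.0, 160.1]
tcp_rot: [3.141, -0.002, 0.412]
contact_force: [-0.6, 0.2, -1.1]
opening: 0.062
grasp_force: 118.6
```

Run:
```python
from h import *
s=r.sense();print(s["wrist_torque"],s["contact_force"],s["eef_pos"])
np.savez("w4.npz",**r.get_calibration("wrist"))
a=r.grab_frame("side");b=r.grab_frame("wrist")[:,:,::-1]
cv2.imwrite("pics/s4.png",a[:,:,::-1]);a=a[180:290,270:380,::-1]
a=cv2.resize(a,(400,400),interpolation=cv2.INTER_CUBIC);b=cv2.resize(b[:200,140:540],(400,200))
cv2.imwrite("pics/w4.png",r.grab_frame("wrist")[:,:,::-1])
o=np.zeros((400,800,3),np.uint8);o[:,:400]=a;o[:200,400:]=b;cv2.imwrite("pics/p4.png",o)
```

```text
[-0.07461158  0.03918892 -0.02480457] [-0.57681516  0.19308763 -1.05478291] [490.99978571 143.04341194 160.09042857]
```

View pics/p4.png

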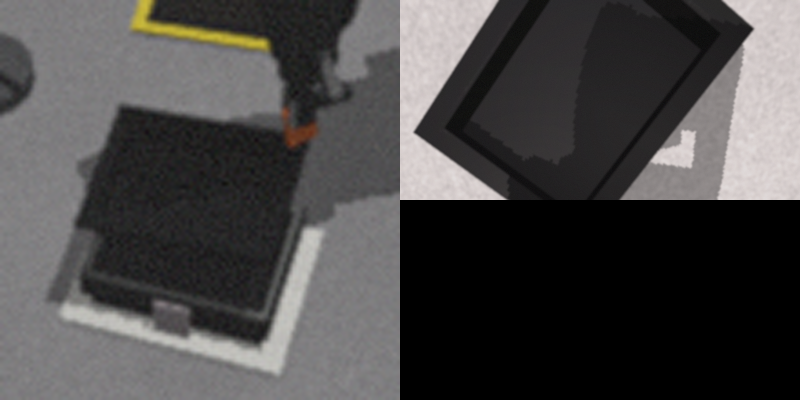

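The tray is clear of the stack. The side corners of its rim appear at about (155,131) and (492,28) in the wrist image, so I'll fit the tilt from these.

```bash
cat > tilt.py <<'E'
from h import *
from scipy.optimize import least_squares
from scipy.spatial.transform import Rotation as Ro
D=np.arctan2(60,80)
def fit(cal,eef,yaw,L,Rt):
    g=np.array([eef[0],eef[1],eef[2]+11-1.2]);tab=np.array([-74.4,-55.8,37])
    def world(m,q):  # q: tilt about closing axis, yaw err, roll about diagonal
        A=Ro.from_euler("z",yaw+q[1])*Ro.from_euler("y",q[0])*Ro.from_euler("x",q[2])*Ro.from_euler("z",-D)
        return g+A.apply(np.array(m,float)-tab)
    M=[(-80,60,15),(80,-60,15)]
    f=lambda q:(cv2.projectPoints(world(M,q),cal["rvec"],cal["tvec"],np.array([[cal["fx"],0,cal["cx"]],[0,cal["fy"],cal["cy"]],[0,0,1.]]),None)[0].reshape(-1,2)-[L,Rt]).ravel()
    s=least_squares(f,[0,0,0]);print("tilt(+=far low),yaw,roll deg",np.degrees(s.x),"res",s.fun)
    print("centre",world([(0,0,0)],s.x),"far well bottom z",world([(70,50,-15)],s.x)[0,2])
E
python3 - <<'E'
from tilt import *
s=r.sense();fit(dict(np.load("w4.npz")),s["eef_pos"],s["tcp_rot"][2],(155,131),(492,28))
b=cv2.imread("pics/w2.png")  # reference seated
E
```

```text
tilt(+=far low),yaw,roll deg [ 8.25632333 -0.07081428 -0.4101978 ] res [ 0.27661036 -0.51934863 -0.33331252 -0.25106098]
centre [[569.64492597 177.16306035 118.4892159 ]] far well bottom z 91.30947482904618
```

{"method": "carry_out", "body": {"targets": [{"dp": [0, 0, -10], "yaw": 0}, {"dp": [-6, 12, -20], "yaw": 0}, {"dp": [-19, 40, -20], "yaw": 0}, {"dp": [-37, 75, -20], "yaw": 0}, {"dp": [-55, 112, -20], "yaw": 0}, {"dp": [-74, 152, -20], "yaw": 0}, {"dp": [-93, 192, -20], "yaw": 0}, {"dp": [-112, 230, -20], "yaw": 0}, {"dp": [-129, 264, -20], "yaw": 0}, {"dp": [-142, 292, -20], "yaw": 0}, {"dp": [-150, 309, -20], "yaw": 0}, {"dp": [-153, 315, -20], "yaw": 0}]}}

```text
clock: 9.57
eef_pos: [476.2, -208.0, 179.3]
tcp_rot: [3.141, -0.0, 0.411]
contact_force: [-0.3, 1.1, -0.2]
opening: 0.069
grasp_force: 118.6
```

{"method": "carry_out", "body": {"targets": [{"dp": [0, 0, 5], "yaw": 0}, {"dp": [0, 0, 18], "yaw": 0}, {"dp": [0, 0, 36], "yaw": 0}, {"dp": [0, 0, 54], "yaw": 0}, {"dp": [0, 0, 72], "yaw": 0}, {"dp": [0, 0, 86], "yaw": 0}, {"dp": [0, 0, 95], "yaw": 0}, {"dp": [0, 0, 99], "yaw": 0}, {"dp": [0, 0, 100], "yaw": 0}, {"dp": [0, 0, 100], "yaw": 0}]}}

```text
clock: 10.82
eef_pos: [476.7, -207.2, 79.3]
tcp_rot: [3.141, -0.0, 0.412]
contact_force: [0.0, 0.1, -0.3]
opening: 0.066
grasp_force: 118.6
```

Run:
```python
from h import *
s=r.sense();print(s["wrist_torque"],s["contact_force"],s["eef_pos"],s["tcp_rot"],s["clock"])
np.savez("w5.npz",**r.get_calibration("wrist"))
cv2.imwrite("pics/w5.png",r.grab_frame("wrist")[:,:,::-1])
```

```text
[-0.00426101  0.12177336  0.01869173] [ 0.0292235   0.13233649 -0.28295534] [ 476.72016311 -207.21815497   79.34629389] [ 3.14106710e+00 -4.81924201e-04  4.12300638e-01] 10.825
```

View pics/w5.png

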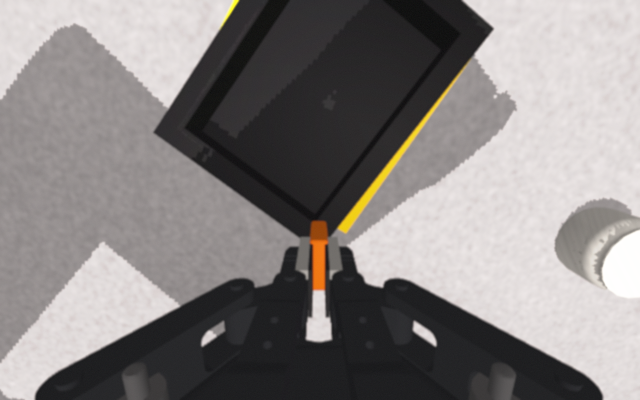

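The tray is held unchanged over the mat, with its corners still at (155,131) and (492,28). It is tilted about 8°, so I'll level it by pressing its far bottom edge gently onto the mat with a lighter grip.

{"method": "carry_out", "body": {"targets": [{"dp": [0, 0, 0], "yaw": 0}, {"dp": [0, 0, 4], "yaw": 0}, {"dp": [0, 0, 8], "yaw": 0}, {"dp": [-1, 0, 11], "yaw": 0}, {"dp": [-2.1, 0, 14], "yaw": 0}, {"dp": [-3.2, 0, 17], "yaw": 0}, {"dp": [-4.3, 0, 20], "yaw": 0}, {"dp": [-5.4, 0, 23], "yaw": 0}, {"dp": [-6.5, 0, 26], "yaw": 0}, {"dp": [-7.5, 0, 29], "yaw": 0}, {"dp": [-8.5, 0, 31.5], "yaw": 0}, {"dp": [-8.8, 0, 32.5], "yaw": 0}], "grip_force": 30}}

```text
clock: 12.38
eef_pos: [468.5, -210.8, 46.5]
tcp_rot: [3.141, -0.0, 0.412]
contact_force: [-2.7, -2.0, 5.2]
opening: 0.062
grasp_force: 118.7
```

{"method": "carry_out", "body": {"targets": [{"dp": [-0.3, 0, 1], "yaw": 0}, {"dp": [-0.6, 0, 2], "yaw": 0}, {"dp": [-0.6, 0, 2.5], "yaw": 0}, {"dp": [-0.6, 0, 2.5], "yaw": 0}]}}

```text
clock: 12.88
eef_pos: [468.1, -211.1, 45.6]
tcp_rot: [3.141, -0.0, 0.413]
contact_force: [-7.4, 1.1, 25.9]
opening: 0.067
grasp_force: 121.9
```

Run:
```python
from h import *
s=r.sense();print(s["wrist_torque"],s["contact_force"],s["eef_pos"],s["tcp_rot"],s["clock"])
np.savez("w6.npz",**r.get_calibration("wrist"))
cv2.imwrite("pics/w6.png",r.grab_frame("wrist")[:,:,::-1])
```

```text
[0.2031381  0.97097018 0.08385046] [-7.38093132  1.06093297 25.85387705] [ 468.12526829 -211.07421764   45.63082309] [ 3.14088446e+00 -2.33990676e-04  4.12991171e-01] 12.875
```

View pics/w6.png

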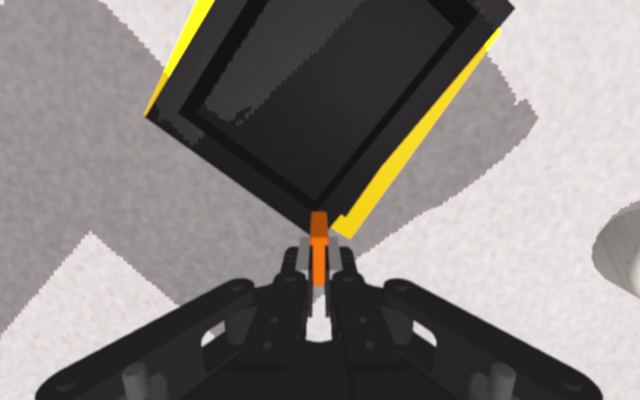

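The rim corners are now at (147,118) and (514,9), as they were when the tray was seated, so it has levelled. I'll lift it to hand-over height.

{"method": "carry_out", "body": {"targets": [{"dp": [0, 0, -3], "yaw": 0}, {"dp": [0, 0, -10], "yaw": 0}, {"dp": [0, 0, -25], "yaw": 0}, {"dp": [0, 0, -45], "yaw": 0}, {"dp": [0, 0, -65], "yaw": 0}, {"dp": [0, 0, -85], "yaw": 0}, {"dp": [0, 0, -105], "yaw": 0}, {"dp": [0, 0, -120], "yaw": 0}, {"dp": [0, 0, -129], "yaw": 0}, {"dp": [0, 0, -132], "yaw": 0}, {"dp": [0, 0, -132], "yaw": 0}, {"dp": [0, 0, -132], "yaw": 0}], "grip_force": 120}}

```text
clock: 14.42
eef_pos: [467.5, -210.7, 175.4]
tcp_rot: [-3.141, 0.001, 0.412]
contact_force: [0.4, -0.3, -0.7]
opening: 0.068
grasp_force: 117.9
```

Run:
```python
from h import *
s=r.sense();print(s["wrist_torque"],s["contact_force"],s["eef_pos"],s["tcp_rot"],s["clock"])
np.savez("w7.npz",**r.get_calibration("wrist"))
b=r.grab_frame("wrist")[:,:,::-1];a=r.grab_frame("side")[90:250,230:390,::-1]
cv2.imwrite("pics/p7.png",np.vstack([np.hstack([b[:240,100:540],np.zeros((240,0,3),np.uint8)]),np.hstack([cv2.resize(a,(320,320)),np.zeros((320,120,3),np.uint8)])]))
```

```text
[-0.07245898  0.08896365 -0.0535345 ] [ 0.41990558 -0.34783641 -0.66152146] [ 467.45224587 -210.66448192  175.36177565] [-3.14075077e+00  7.47234495e-04  4.12306985e-01] 14.425
```

View pics/p7.png

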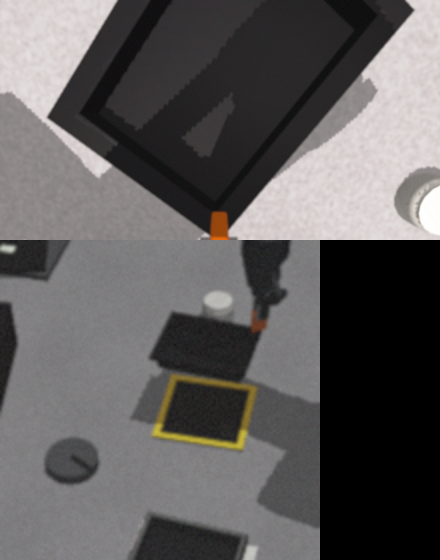

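The tray hangs free over the mat, with its rim corners at (148,117) and (514,9) in the wrist image. I'll check the tilt and centre.

Run:
```python
from tilt import *
s=r.sense();fit(dict(np.load("w7.npz")),s["eef_pos"],s["tcp_rot"][2],(148,117),(514,9))
```

```text
tilt(+=far low),yaw,roll deg [ 1.1802873  -0.93984893 -0.40410547] res [-1.16362921  3.12977129  1.58868877  1.54733098]
centre [[ 552.71964528 -175.39291577  146.35561293]] far well bottom z 129.60180526793098
```

{"method": "carry_out", "body": {"targets": [{"dp": [0.5, -0.5, -1.5], "yaw": 0}, {"dp": [1, -1, -3], "yaw": 0}, {"dp": [1, -1, -3], "yaw": 0}, {"dp": [1, -1, -3], "yaw": 0}, {"dp": [1, -1, -3], "yaw": 0}, {"dp": [1, -1, -3], "yaw": 0}]}}

```text
clock: 15.28
eef_pos: [468.3, -209.5, 178.9]
tcp_rot: [-3.142, 0.0, 0.412]
contact_force: [-0.8, 0.2, -1.2]
opening: 0.067
grasp_force: 117.9
```

```bash
python3 -c "
from rig import r
print(r.sense()['eef_pos']);print(r.sign_off())"
```

```text
[ 468.28631486 -209.5093123   178.9468719 ]
the job is handed in; nothing more can be done
None
```

I peeled the tray tab-corner first (about 27 mm up) and handed in at 15.3 s, still holding it about 1° off level, within an estimated 2–3 mm of the mat's middle and about 15 cm up; on the way I pressed it briefly onto the mat (about 26 N) to take out an 8° tilt, and the weight, bottle and tin were not touched.

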